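Dress the bakery display tray

TASK

Dress the black display tray from the cooling board: stand the muffin in the middle of the round wooden board and the round bun in the middle of the square slate, and lay the seeded stick on the tray floor midway between those two boards, its middle level with theirs, pointing straight across the tray parallel to its short sides. Then stand the price-card holder upright on the tray about 3 cm beyond the stick's far end (the end away from the robot), centred on the stick, with its card crosswise to the stick. Leave the pretzel and the plain oval roll where they lie.

Things in the scene. Friction and masses are not known exactly. Their poses are not given: they have to be found in the camera images.
- tray: Black display tray with steel rim, fixed, left or right of the middle, turned at most 7 degrees. 280 mm along its x (away from the robot), 350 mm along its y (robot's left). Floor 4 mm thick, rim 6 mm thick, 12 mm high. Origin: centre of its underside, on the counter. The round board and the slate stand on its floor at x = -20 mm, y = +105 and -105 mm of its frame, either one on either side.
- round_board: Round light-wood board, 90 mm diameter, 12 mm thick, fixed in the tray. Origin: centre of its underside (on the tray floor); z up.
- slate: Square grey slate, 90 x 90 mm, 12 mm thick, fixed in the tray. Origin: centre of its underside (on the tray floor); z up; sides parallel to its x and y.
- muffin: Muffin in a ribbed pale paper cup with a brown domed top, loose, upright, about 90 g. 54 mm high; 50 mm diameter at the foot, 57 to 58 mm between 26 and 40 mm above the foot. Origin: centre of its underside; z up. Starts on the wooden cooling board, whose top is 12 mm above the counter.
- bun: Round dark-brown bun with a pale cross cut on its domed top, loose, about 80 g. 43 mm high, 62 mm diameter between 8 and 24 mm above its underside. Origin: centre of its underside; z up. Starts on the cooling board.
- stick: Long straight bread stick strewn with pale seeds, loose, firm, about 100 g. 130 mm long (its x), 42 mm wide (its y), 42 mm high to the top of its crown. Origin: centre of its underside; z up. The two ends are alike. Starts on the cooling board, its x within about 30 degrees of the robot's x.
- card_holder: Price-card holder, loose, about 120 g: aluminium foot 24 mm (its x) by 50 mm (its y) by 20 mm high; over its centre a blank white upright card 4 mm thick (x), 44 mm wide (y), its top 52 mm above the underside. Front and back alike; grip the foot across its 50 or 24 mm. Origin: centre of its underside. Starts on the cooling board, its x within about 30 degrees of the robot's x.
- roll: Plain oval roll with three cuts, 82 mm long (its x), 52 mm wide and high, loose, in the middle of the cooling board among the things to be moved; to be left alone. Origin: centre of its underside; z up.
- pretzel: Dark pretzel, 80 x 96 mm, 16 mm high, loose, lying in the display tray's corner (far from the robot, on the left); to be left alone. Origin: centre of its underside; z up.
Mind the look-alikes: they are no part of the job. Of the things shaped like the card_holder, the aluminium one is meant. Leave any blue look-alike of the stick alone.

How it is judged:
By the outcome, as a careful person would: the job done as asked, in the order asked, and still so for the second after the job is handed in, with the robot touching nothing.
It also fails if it takes over 109 s, if anything falls off the work surface, if the arm or the gripper's body presses on something with over 40 N, if the wrist force passes 120 N, or if a joint passes its speed limit or range.

ROBOT

A 7-joint arm with a two-finger parallel gripper is mounted at the origin on the work surface. World frame = base frame: x ahead of the robot, y to its left, z up, the work surface at z = 0. Lengths are in mm, angles in rad, forces in N, time in s.
With the tool pointing down it reaches from about 400 to 875 mm from the base axis. Payload 4.4 kg.
Tool frame: the origin (TCP) lies midway between the tips of the shut fingers; the grasp point (between the pads) lies ctrl.grip_depth behind it (ctrl.grip_depth is the distance from the TCP to the grasp point, in mm); z points along the fingers, y is the line along which they close (so a half turn about z gives the same grasp; the last joint's range is limited). The gripper opens to 85 mm and grips with 20 to 120 N. Pads are 22 mm wide; open, the fingers measure 114 mm over their backs; the gripper's body (76 mm by 85 mm) begins 54 mm behind the grasp point. The pads swing forward as they close: fully open they stand 13 mm farther back than shut.
Start: joints at [1.158, 0.628, 0.038, 1.517, -0.027, 0.996, -0.02], TCP at [220.956, -611.307, 231.313] pointing down, gripper open.
Joint ranges: [-3.06, 3.06], [-0.37, 2.12], [-1.25, 1.32], [0.18, 2.47], [-1.1, 4.24], [0.23, 1.98], [-2.94, 2.94]. Speed limits (rad/s): [2.57, 2.57, 3.14, 3.14, 3.14, 3.14, 3.14].

INTERFACE

Orientations are given as [roll, pitch, yaw] about the fixed x, y, z axes, in that order (R = Rz(yaw) Ry(pitch) Rx(roll)).
In Python, from cell import ctrl gives the robot as it stands.
- The arm moves only by the tool carry_out, never from a script. Its argument "deltas" is one flat list of numbers, 7 for each row, row after row: the turn, a rotation vector about the tool's x, y, z in degrees, then the shift along the tool's x, y, z in m, then the closure, from -1 (fully open) to 1 (shut). In form: [wx, wy, wz, dx, dy, dz, claw, wx, wy, wz, dx, dy, dz, claw, ...]. A call has 1 to 12 rows; each row shifts and turns the commanded pose from where the row before left it, along the tool's axes as they then stand; what a row does not reach is not made up. A row lasts 1/8 s, in which the tool goes at most 62.5 mm and 10.7 degrees, less where a joint would pass 70% of its speed; a pose out of reach is approached as far as the arm can. A call with a gripper value outside its range is refused whole. The fingers move at their own pace and stop on an object; the grip force is fixed at half the most. Time passes only in rows, so rows that do not move let the fingers close. It gives the time, the measured TCP pose, the force, the opening and the grip force at its end, in the units of the state.
- ctrl.read_state(): the state, without advancing time (a new reading comes with each control period).
- ctrl.get_image(name): name is "scene" or "top" or "wrist"; returns the picture (420x560x3 uint8, red, green, blue); there is no depth.
- ctrl.calibration(name): a dict with "mtx" (3x3 intrinsics, pixels), "R" (3x3) and "t" (3): a world point X has camera coordinates R X + t. Camera axes: x right, y down, z forward; pixel columns grow to the right and rows downward; lengths in mm; the calibration is good to about 2 mm. A picture is of the moment at which its call begins: read the wrist's pose just before it. calibration takes no time and is no camera call; for the wrist camera it gives the pose at the moment of the call.
- ctrl.finish_job(): hands the job in; it is judged then, once.
The state is a dict: "clock": time; "qpos": joint angles; "qd": joint speeds; "tau": joint torques, N m; "eef_pos": TCP position; "tool_rot": TCP orientation; "force": force on the tool from outside, world axes, zero at the start; "torque": the same for the moment, N m; "width": finger opening in mm; "gripper_force": force on a finger pad.
Only numpy, scipy, OpenCV 4.12 (cv2) and the standard library are available. Lean on these libraries where they do the work, as an engineer would, in place of code of your own. Each camera call takes 0.05 s, during which the arm holds its last target. There are 200 camera calls.

## Working session

There is one attempt and no reset: what is moved stays moved. The work goes in short steps, Python scripts to look and compute and a tool call to move; the robot and the scene stay as the last step left them, time stands still between calls to the robot, and variables do not carry over. Pictures are saved under pics/ and viewed, at most 14 in all, crops included, and the job is handed in when it is done.

Besides the shell and the picture viewer there is one more tool, called after "Emit:" by a JSON object that holds its "fn" and its "kwargs", one argument or row to a line. carry_out: Moves the arm, as the interface text tells. Its arguments: {"type":"object","properties":{"deltas":{"type":"array"}},"required":["deltas"]}

```bash
ls; mkdir -p pics
python3 - <<'E'
from cell import ctrl
import cv2,json
for n in("scene","top"):
    im=ctrl.get_image(n); cv2.imwrite(f"pics/{n}0.png",im[:,:,::-1])
    c=ctrl.calibration(n); print(n,c)
print(ctrl.grip_depth, ctrl.read_state())
E
```

```text
pics
scene {'mtx': array([[498.76678061,   0.        , 276.94756795],
       [  0.        , 498.76678061, 208.76723395],
       [  0.        ,   0.        ,   1.        ]]), 'R': array([[-0.09077214,  0.995821  ,  0.01004771],
       [ 0.81069923,  0.07974991, -0.58000578],
       [-0.57838324, -0.0445027 , -0.81455039]]), 't': array([   8.71584812, -400.86182451, 1499.12861885])}
top {'mtx': array([[434.08393862,   0.        , 276.09999987],
       [  0.        , 434.08393862, 205.56599554],
       [  0.        ,   0.        ,   1.        ]]), 'R': array([[-0.01085721, -0.99991191,  0.00763461],
       [-0.98607529,  0.00943928, -0.16603139],
       [ 0.1659447 , -0.00933094, -0.98609091]]), 't': array([  50.42804007,  534.05148404, 1154.12911476])}
18.700000000000003 {'clock': 0.1, 'qpos': array([ 1.15817788,  0.62924707,  0.03847801,  1.51826284, -0.02696299,
        0.99631124, -0.01996556]), 'qd': array([ 0.00184514, -0.00288869,  0.00080908, -0.00132395,  0.00035558,
        0.00025692,  0.00051333]), 'tau': array([ 4.02030739e-03, -5.64533401e+01,  1.23087320e+00, -1.93970186e+01,
        1.13341754e-02,  5.40445384e-03,  1.87371825e-07]), 'eef_pos': array([ 220.74971225, -610.77143107,  230.48757713]), 'tool_rot': array([-3.13988403e+00,  6.73889645e-05,  3.46846305e-01]), 'force': array([ 0.23763197, -0.17242931, -0.42730627]), 'torque': array([-0.01060298, -0.0679622 ,  0.00773416]), 'gripper_force': 0.0, 'width': 85.05655260554329}
```

View pics/top0.png

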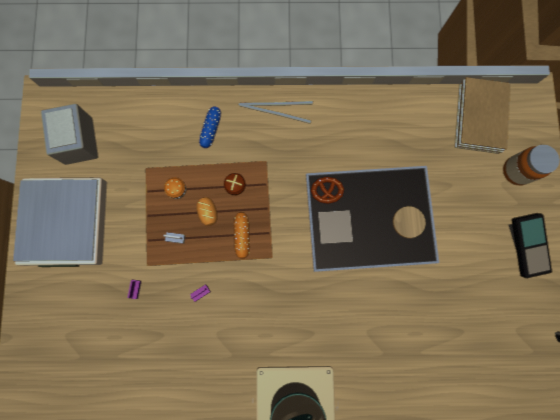

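View pics/scene0.png

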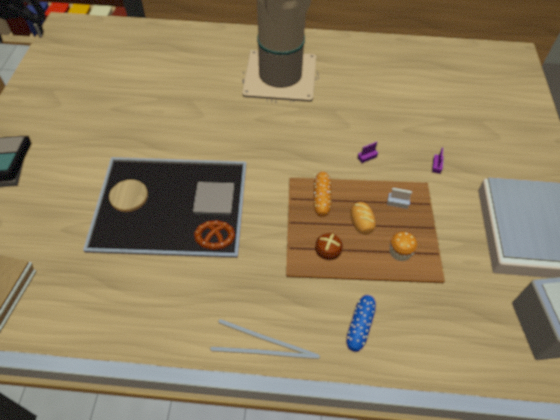

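The top view shows the tray on the right, corners about (308,174), (428,168), (437,262), (314,270), with slate (335,227), round board (410,222) and pretzel (328,190). On the cooling board are muffin (175,187), bun (235,184), stick (242,235), roll (206,211) and aluminium holder (174,238). The purple holders and blue stick are decoys.

```bash
cat > h.py <<'E'
import numpy as np, cv2
from scipy.spatial.transform import Rotation as Ro
from cell import ctrl
def ray(c,uv):
    d=np.linalg.solve(c["mtx"],[uv[0],uv[1],1]); R=np.array(c["R"]); return -R.T@c["t"], R.T@d
def onz(c,uv,z):
    o,d=ray(c,uv); return o+d*(z-o[2])/d[2]
def proj(c,X):
    p=c["mtx"]@(c["R"]@np.array(X,float)+c["t"]); return p[:2]/p[2]
def two(c1,u1,c2,u2):
    o1,d1=ray(c1,u1);o2,d2=ray(c2,u2)
    s=np.linalg.lstsq(np.c_[d1,-d2],o2-o1,rcond=None)[0]
    a,b=o1+d1*s[0],o2+d2*s[1]; return (a+b)/2,np.linalg.norm(a-b)
def tool(): 
    s=ctrl.read_state(); return np.array(s["eef_pos"]),Ro.from_euler("xyz",s["tool_rot"]),s
def to(X,yaw=None):
    """remaining shift in tool axes (m), and turn about tool z (deg) for tool-y along world angle yaw(deg)"""
    p,R,s=tool(); d=R.inv().apply(np.array(X)-p)/1000
    up=(Ro.from_euler("xyz",[180,0,np.degrees(Ro.as_euler(R,"xyz")[2])],degrees=True))
    y=R.apply([0,1,0]); cur=np.degrees(np.arctan2(y[1],y[0]))
    print("t%.2f"%s["clock"],"tcp",p.round(1),"ydir %.1f"%cur,"shift",d.round(4),"q7 %.2f"%s["qpos"][6],"w %.1f"%s["width"], "tilt fix rotvec",(R.inv()*up).as_rotvec(degrees=True).round(2))
    if yaw is not None: print(" wz",round(-((yaw-cur+90)%180-90),2))
E
python3 - <<'E'
from h import *
t=ctrl.calibration("top"); s=ctrl.calibration("scene")
for n,a,z in [("muffin",(175,187),60),("bun",(235,184),50),("stick",(242,235),45),("hold",(174,238),40),("roll",(206,211),50),("slate",(335,227),16),("rnd",(410,222),16),
 ("c1",(308,174),12),("c2",(428,168),12),("c3",(437,262),12),("c4",(314,270),12),("cb1",(147,166),12),("cb2",(271,258),12)]:
    print(n,onz(t,a,z).round(0))
for n,a,z in [("muffin",(403,242),60),("slate",(214,198),16),("rnd",(128,195),16)]: print(n,onz(s,a,z).round(0))
w=ctrl.calibration("wrist"); p,R,_=tool(); M=R.as_matrix()
print(w["mtx"]); print("cam in tool",(M.T@(-w["R"].T@w["t"]-p)).round(1)); print("cam axes in tool",(M.T@w["R"].T).round(3))
to([300,-300,400],90)
E
```

```text
muffin [586. 322.  60.]
bun [595. 158.  50.]
stick [454. 139.  45.]
hold [448. 325.  40.]
roll [520. 237.  50.]
slate [ 477. -120.   16.]
rnd [ 489. -332.   16.]
c1 [631. -48.  12.]
c2 [ 646. -395.   12.]
c3 [ 376. -402.   12.]
c4 [358. -58.  12.]
cb1 [659. 414.  12.]
cb2 [392.  60.  12.]
muffin [595. 322.  60.]
slate [ 485. -118.   16.]
rnd [ 497. -327.   16.]
[[345.15678406   0.         279.80279735]
 [  0.         345.15678406 202.84310377]
 [  0.           0.           1.        ]]
cam in tool [  71.5   -0.3 -142.4]
cam axes in tool [[ 0.    -0.96  -0.28 ]
 [ 1.     0.     0.001]
 [-0.001 -0.28   0.96 ]]
t0.10 tcp [ 220.7 -610.8  230.5] ydir -70.1 shift [ 0.1802 -0.2656 -0.1691] q7 -0.02 w 85.1 tilt fix rotvec [-0.1  0.  -0. ]
 wz 19.87
```

Emit:
{"fn": "carry_out", "kwargs": {
  "deltas": [0, 0, 0, 0.039, -0.027, -0.012, -1, 0, 0, 0, 0.039, -0.027, -0.012, -1, 0, 0, 0, 0.039, -0.027, -0.012, -1, 0, 0, 0, 0.039, -0.027, -0.012, -1, 0, 0, 0, 0.039, -0.027, -0.012, -1, 0, 0, 0, 0.039, -0.027, -0.012, -1, 0, 0, 0, 0.039, -0.027, -0.012, -1, 0, 0, 0, 0.039, -0.027, -0.012, -1, 0, 0, 0, 0.039, -0.027, -0.012, -1, 0, 0, 0, 0.039, -0.027, -0.012, -1, 0, 0, -10, 0, 0, 0, -1, 0, 0, -10, 0, 0, 0, -1]
}}

```text
clock: 1.6
eef_pos: [496.2, -223.8, 351.1]
tool_rot: [-3.141, 0.0, 0.704]
force: [-0.0, -0.7, 0.3]
width: 85.3
gripper_force: 0.0
```

Emit:
{"fn": "carry_out", "kwargs": {
  "deltas": [0, 0, -10, 0, 0, 0, -1, 0, 0, -10, 0, 0, 0, -1, 0, 0, -10, 0, 0, 0, -1, 0, 0, -10, 0, 0, 0, -1, 0, 0, -10, 0, 0, 0, -1, 0, 0, 0, 0, 0, 0, -1, 0, 0, 0, 0, 0, 0, -1]
}}

```text
clock: 2.48
eef_pos: [495.8, -224.9, 351.1]
tool_rot: [-3.141, -0.0, 1.565]
force: [-1.2, -0.4, 0.2]
width: 85.2
gripper_force: 0.0
```

Run:
```python
from h import *
to([520,237,350],0); print(tool()[2]["qpos"].round(2))
import pickle
c=ctrl.calibration("wrist"); im=ctrl.get_image("wrist")[:,:,::-1]; cv2.imwrite("pics/w1.png",im); pickle.dump(c,open("pics/w1.pkl","wb"))
```

```text
t2.48 tcp [ 495.8 -224.9  351.1] ydir -0.3 shift [0.462  0.0218 0.0012] q7 0.25 w 85.2 tilt fix rotvec [-0.03 -0.01  0.  ]
 wz -0.3
[ 0.58  0.37 -0.3   1.63  0.12  1.15  0.25]
```

View pics/w1.png

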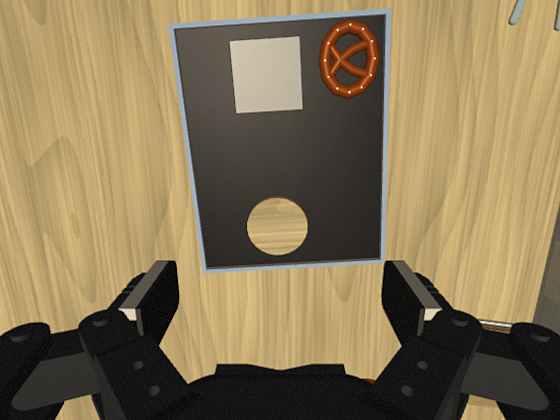

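The wrist view shows the whole tray: slate around (267,75), round board around (277,227), pretzel (348,60), with nothing in the way. Next, over the cooling board.

Emit:
{"fn": "carry_out", "kwargs": {
  "deltas": [0, 0, 0, 0.058, 0.003, 0, -1, 0, 0, 0, 0.058, 0.003, 0, -1, 0, 0, 0, 0.058, 0.003, 0, -1, 0, 0, 0, 0.058, 0.003, 0, -1, 0, 0, 0, 0.058, 0.003, 0, -1, 0, 0, 0, 0.058, 0.003, 0, -1, 0, 0, 0, 0.058, 0.003, 0, -1, 0, 0, 0, 0.058, 0.003, 0, -1, 0, 0, 0, 0, 0, 0, -1, 0, 0, 0, 0, 0, 0, -1, 0, 0, 0, 0, 0, 0, -1]
}}

```text
clock: 3.9
eef_pos: [521.5, 237.2, 351.3]
tool_rot: [3.141, 0.001, 1.565]
force: [0.1, -0.1, -0.6]
width: 85.6
gripper_force: 0.0
```

Run:
```python
from h import *
import pickle
c=ctrl.calibration("wrist"); im=ctrl.get_image("wrist")[:,:,::-1]; cv2.imwrite("pics/w2.png",im); pickle.dump(c,open("pics/w2.pkl","wb"))
to([520,237,350],0); print(tool()[2]["qpos"].round(2))
c=pickle.load(open("pics/w1.pkl","rb")); im=cv2.imread("pics/w1.png")
hsv=cv2.cvtColor(im,cv2.COLOR_BGR2HSV)
g=cv2.cvtColor(im,cv2.COLOR_BGR2GRAY)
m=np.zeros(g.shape,np.uint8); m[20:262,180:385]=(g[20:262,180:385]>110)*255
m=cv2.morphologyEx(m,cv2.MORPH_OPEN,np.ones((3,3)))
for k in cv2.findContours(m,cv2.RETR_EXTERNAL,cv2.CHAIN_APPROX_NONE)[0]:
    if cv2.contourArea(k)<1500: continue
    P=np.array([onz(c,q[0],16)[:2] for q in k],np.float32); print(cv2.contourArea(k),cv2.minAreaRect(P),cv2.minEnclosingCircle(P))
# tray: bluish-grey rim outer
b=im.astype(int); m=((b[:,:,0]-b[:,:,2]>10)&(g>60)|(g<80)).astype(np.uint8)*255; m[268:]=0
m=cv2.morphologyEx(m,cv2.MORPH_OPEN,np.ones((3,3)))
k=max(cv2.findContours(m,cv2.RETR_EXTERNAL,cv2.CHAIN_APPROX_NONE)[0],key=cv2.contourArea)
P=np.array([onz(c,q[0],12)[:2] for q in k],np.float32); print(cv2.contourArea(k),cv2.minAreaRect(P))
```

```text
t3.95 tcp [521.5 237.3 351.4] ydir -0.3 shift [-0.0003 -0.0015  0.0014] q7 -0.67 w 85.3 tilt fix rotvec [0.02 0.05 0.  ]
 wz -0.31
[-0.19  0.43 -0.44  1.56  0.19  1.2  -0.67]
2641.0 ((491.5050048828125, -329.5365295410156), (87.57618713378906, 88.4298095703125), 89.69058990478516) ((491.188232421875, -329.508544921875), 44.797428131103516)
2179.0 ((372.6493225097656, -264.20599365234375), (243.78907775878906, 36.261802673339844), 85.06492614746094) ((362.9435729980469, -263.4446105957031), 122.10723876953125)
4874.0 ((479.3839111328125, -120.27806091308594), (89.22486114501953, 89.27047729492188), 3.278928518295288) ((479.3671875, -120.1231689453125), 62.34035873413086)
49967.5 ((505.28118896484375, -223.72079467773438), (279.1490783691406, 348.78173828125), 3.260615348815918)
```

View pics/w2.png

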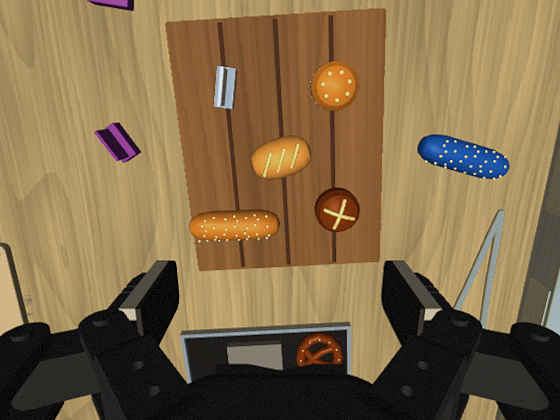

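The board view shows holder (225,87), muffin (334,86), roll (281,157), bun (337,210) and stick (235,226). All are clear and upright.

Run:
```python
from h import *
import pickle
c=pickle.load(open("pics/w2.pkl","rb")); im=cv2.imread("pics/w2.png"); hsv=cv2.cvtColor(im,cv2.COLOR_BGR2HSV)
for p in [(300,60),(334,86),(325,215),(313,86),(240,226),(225,87),(217,90),(280,160)]: print(p,hsv[p[1],p[0]])
H,S,V=[hsv[:,:,i].astype(int) for i in range(3)]
def show(n,m,box,z):
    x0,y0,x1,y1=box; q=np.zeros(m.shape,np.uint8); q[y0:y1,x0:x1]=m[y0:y1,x0:x1]*255
    q=cv2.morphologyEx(q,cv2.MORPH_CLOSE,np.ones((3,3)));q=cv2.morphologyEx(q,cv2.MORPH_OPEN,np.ones((3,3)))
    k=max(cv2.findContours(q,cv2.RETR_EXTERNAL,cv2.CHAIN_APPROX_NONE)[0],key=cv2.contourArea)
    P=np.array([onz(c,a[0],z)[:2] for a in k],np.float32); print(n,cv2.boundingRect(k),"rect",np.round(np.r_[cv2.minAreaRect(P)[0],cv2.minAreaRect(P)[1],cv2.minAreaRect(P)[2]],1),"circ",np.round(np.r_[cv2.minEnclosingCircle(P)[0],cv2.minEnclosingCircle(P)[1]],1))
og=(V>160)&(S>120)
show("muffin",og,(300,50,370,120),46)
show("roll",og,(245,130,315,185),38)
show("stick",og|((V>150)),(185,205,285,245),33)
show("bun",(V<75)|(S>205),(308,180,367,236),28)
show("holder_sil",(S<90),(205,55,245,118),32)
show("holder_card",(S<90)&(V>170),(205,55,245,118),64)
cv2.imwrite("pics/c2.png",cv2.resize(im[50:250,180:380],None,fx=3,fy=3,interpolation=cv2.INTER_NEAREST))
```

```text
(300, 60) [ 14 157 149]
(334, 86) [ 18 181 218]
(325, 215) [ 10 228 122]
(313, 86) [ 15 220 167]
(240, 226) [ 17 181 220]
(225, 87) [ 17 113  70]
(217, 90) [107  43 194]
(280, 160) [ 29 105 212]
muffin (312, 61, 43, 45) rect [588.  329.8  51.8  51.3   1.2] circ [588.1 329.4  27.3]
roll (252, 139, 58, 39) rect [522.4 237.4  75.7  45.9  15.9] circ [522.8 236.3  38.2]
stick (185, 205, 92, 40) rect [451.6 136.7  59.2 129.2  85.3] circ [448.8 136.7  68.4]
bun (315, 187, 44, 44) rect [600.2 165.2  60.3  57.7  27.3] circ [601.9 162.7  32.8]
holder_sil (214, 66, 23, 43) rect [452.8 326.3  50.1  25.7  82.1] circ [452.2 326.5  27. ]
holder_card (225, 68, 10, 40) rect [463.  324.7  45.    8.5  82.1] circ [463.  324.7  22.7]
```

View pics/c2.png

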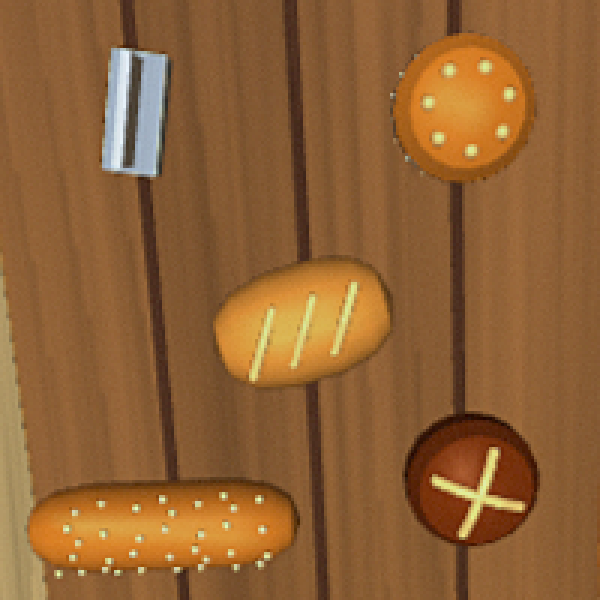

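Run:
```python
from h import *
import pickle
c=pickle.load(open("pics/w2.pkl","rb"))
for n,p,z in [("muffin",(334.7,85.7),46),("bun",(337,209.7),28),("stick",(234.3,225.3),33),("hold",(225.5,87),32)]: print(n,onz(c,p,z).round(1))
to([*onz(c,(334.7,85.7),46)[:2],110])
```

```text
muffin [590.  327.1  46. ]
bun [602.6 161.5  28. ]
stick [457.1 140.7  33. ]
hold [453.7 326.8  32. ]
t3.95 tcp [521.5 237.3 351.4] ydir -0.3 shift [0.0904 0.068  0.2413] q7 -0.67 w 85.3 tilt fix rotvec [0.02 0.05 0.  ]
```

Emit:
{"fn": "carry_out", "kwargs": {
  "deltas": [0, 0, 0, 0.018, 0.0136, 0.048, -1, 0, 0, 0, 0.018, 0.0136, 0.048, -1, 0, 0, 0, 0.018, 0.0136, 0.048, -1, 0, 0, 0, 0.018, 0.0136, 0.048, -1, 0, 0, 0, 0.018, 0.0136, 0.048, -1, 0, 0, 0, 0, 0, 0, -1, 0, 0, 0, 0, 0, 0, -1]
}}

```text
clock: 4.82
eef_pos: [590.1, 328.1, 112.8]
tool_rot: [3.14, -0.0, 1.567]
force: [0.1, -0.2, -0.0]
width: 85.5
gripper_force: 0.0
```

```bash
cat >> h.py <<'E'
def snap(n):
    import pickle
    c=ctrl.calibration("wrist"); im=ctrl.get_image("wrist")[:,:,::-1]; cv2.imwrite(f"pics/{n}.png",im); pickle.dump(c,open(f"pics/{n}.pkl","wb")); return c,im
def circ(im,m,c,z,box):
    x0,y0,x1,y1=box; q=np.zeros(m.shape,np.uint8); q[y0:y1,x0:x1]=m[y0:y1,x0:x1]*255
    q=cv2.morphologyEx(q,cv2.MORPH_CLOSE,np.ones((5,5)));q=cv2.morphologyEx(q,cv2.MORPH_OPEN,np.ones((5,5)))
    k=max(cv2.findContours(q,cv2.RETR_EXTERNAL,cv2.CHAIN_APPROX_NONE)[0],key=cv2.contourArea)
    P=np.array([onz(c,a[0],z)[:2] for a in k],np.float32)
    print("bbox",cv2.boundingRect(k),"rect",np.round(np.r_[cv2.minAreaRect(P)[0],cv2.minAreaRect(P)[1],cv2.minAreaRect(P)[2]],1),"circ",np.round(np.r_[cv2.minEnclosingCircle(P)[0],cv2.minEnclosingCircle(P)[1]],1)); return k
E
python3 - <<'E'
from h import *
c,im=snap("w3"); to([590,327.1,25]); print(proj(c,[590,327.1,66]),proj(c,[590,327.1,46]),tool()[2]["qpos"].round(2))
h=cv2.cvtColor(im,cv2.COLOR_BGR2HSV); circ(im,(h[:,:,2]>160)&(h[:,:,1]>175),c,55,(200,80,360,330))
E
```

```text
t4.88 tcp [590.5 328.4 113.8] ydir -0.2 shift [-0.0014 -0.0008  0.0888] q7 -0.83 w 85.7 tilt fix rotvec [ 0.17 -0.06 -0.  ]
[279.13815328 231.16328625] [279.11728288 219.93966348] [-0.35  0.82 -0.35  1.54  0.34  0.85 -0.83]
bbox (232, 180, 90, 84) rect [588.4 328.3  54.   55.   89.7] circ [588.4 327.7  28. ]
```

View pics/w3.png

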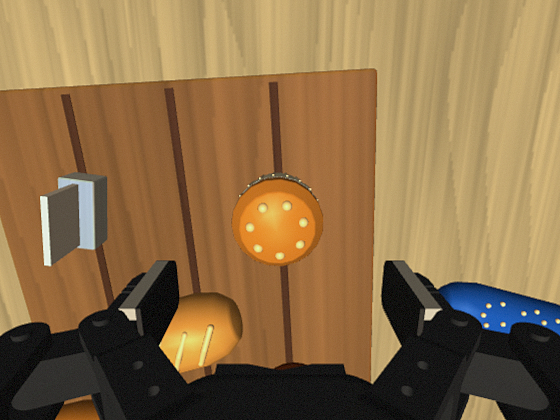

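Muffin centre is at (277,222) in the picture, between the fingers. Descending and grasping.

Emit:
{"fn": "carry_out", "kwargs": {
  "deltas": [0, 0, 0, -0.001, -0.002, 0.03, -1, 0, 0, 0, 0, 0, 0.03, -1, 0, 0, 0, 0, 0, 0.029, -1, 0, 0, 0, 0, 0, 0, -1, 0, 0, 0, 0, 0, 0, 1, 0, 0, 0, 0, 0, 0, 1, 0, 0, 0, 0, 0, 0, 1, 0, 0, 0, 0, 0, 0, 1, 0, 0, 0, 0, 0, 0, 1, 0, 0, 0, 0, 0, 0, 1]
}}

```text
clock: 6.12
eef_pos: [588.7, 328.7, 25.5]
tool_rot: [3.138, -0.002, 1.568]
force: [-1.8, -1.6, 8.6]
width: 55.2
gripper_force: 62.6
```

Run:
```python
from h import *
to([590,327.1,130]); s=tool()[2];print(s["gripper_force"],s["force"])
```

```text
t6.12 tcp [588.7 328.7  25.5] ydir -0.2 shift [-0.0014  0.0017 -0.1045] q7 -0.87 w 55.2 tilt fix rotvec [ 0.2 -0.1 -0. ]
62.57420478737913 [-1.79043941 -1.575589    8.6359444 ]
```

Emit:
{"fn": "carry_out", "kwargs": {
  "deltas": [0, 0, 0, 0, 0, -0.02, 1, 0, 0, 0, 0, 0, -0.04, 1, 0, 0, 0, 0, 0, -0.045, 1, 0, 0, 0, -0.03, -0.005, 0, 1, 0, 0, 0, -0.05, -0.008, 0, 1, 0, 0, 0, -0.05, -0.008, 0, 1, 0, 0, 0, -0.05, -0.008, 0, 1, 0, 0, 0, -0.05, -0.008, 0, 1, 0, 0, 0, -0.05, -0.008, 0, 1, 0, 0, 0, -0.05, -0.008, 0, 1, 0, 0, 0, -0.05, -0.008, 0, 1, 0, 0, 0, -0.05, -0.008, 0, 1]
}}

```text
clock: 7.62
eef_pos: [517.7, -103.6, 129.1]
tool_rot: [3.139, 0.001, 1.569]
force: [1.4, 0.1, -0.7]
width: 55.2
gripper_force: 63.7
```

Emit:
{"fn": "carry_out", "kwargs": {
  "deltas": [0, 0, 0, -0.05, -0.008, 0, 1, 0, 0, 0, -0.05, -0.008, 0, 1, 0, 0, 0, -0.05, -0.008, 0, 1, 0, 0, 0, -0.05, -0.006, 0, 1, 0, 0, 0, -0.03, 0, 0, 1, 0, 0, 0, 0, 0, 0, 1, 0, 0, 0, 0, 0, 0, 1]
}}

```text
clock: 8.5
eef_pos: [487.2, -331.0, 128.4]
tool_rot: [3.14, -0.0, 1.569]
force: [-0.5, 0.1, -1.4]
width: 54.8
gripper_force: 63.7
```

Run:
```python
from h import *
to([491.5,-328.5,30]); s=tool()[2];print(s["gripper_force"],s["force"],s["qpos"].round(2))
```

```text
t8.50 tcp [ 487.2 -331.   128.4] ydir -0.1 shift [0.0025 0.0042 0.0984] q7 0.16 w 54.8 tilt fix rotvec [ 0.07 -0.   -0.  ]
63.7336366600357 [-0.51728101  0.0803795  -1.36392442] [ 0.83  0.7  -0.44  1.78  0.42  0.75  0.16]
```

Emit:
{"fn": "carry_out", "kwargs": {
  "deltas": [0, 0, 0, 0.0025, 0.0042, 0.03, 1, 0, 0, 0, 0, 0, 0.03, 1, 0, 0, 0, 0, 0, 0.025, 1, 0, 0, 0, 0, 0, 0.01, 1, 0, 0, 0, 0, 0, 0, 1, 0, 0, 0, 0, 0, 0, 1]
}}

```text
clock: 9.25
eef_pos: [491.9, -329.3, 33.5]
tool_rot: [3.14, 0.001, 1.569]
force: [0.4, -0.1, -0.1]
width: 55.5
gripper_force: 63.7
```

Run:
```python
from h import *
to([491.5,-328.5,29.5]); s=tool()[2];print(s["gripper_force"],s["force"])
```

```text
t9.25 tcp [ 491.9 -329.3   33.5] ydir -0.1 shift [ 0.0008 -0.0004  0.004 ] q7 0.08 w 55.5 tilt fix rotvec [0.1  0.05 0.  ]
63.718338013859466 [ 0.4014299  -0.14279802 -0.09856494]
```

Emit:
{"fn": "carry_out", "kwargs": {
  "deltas": [0, 0, 0, 0.0008, -0.0004, 0.0035, 1, 0, 0, 0, 0, 0, 0, 1, 0, 0, 0, 0, 0, 0, 1, 0, 0, 0, 0, 0, 0, 0.3, 0, 0, 0, 0, 0, 0, -0.3, 0, 0, 0, 0, 0, 0, -1, 0, 0, 0, 0, 0, 0, -1, 0, 0, 0, 0, 0, -0.03, -1, 0, 0, 0, 0, 0, -0.05, -1, 0, 0, 0, 0, 0, -0.05, -1, 0, 0, 0, 0, 0, 0, -1, 0, 0, 0, 0, 0, 0, -1]
}}

```text
clock: 10.75
eef_pos: [489.7, -328.4, 158.3]
tool_rot: [-3.14, -0.0, 1.568]
force: [0.2, -0.2, -1.2]
width: 85.5
gripper_force: 0.0
```

Run:
```python
from h import *
c,im=snap("w4"); h=cv2.cvtColor(im,cv2.COLOR_BGR2HSV); circ(im,(h[:,:,2]>160)&(h[:,:,1]>175),c,59,(200,80,360,330))
print("disk expected px",proj(c,[491.5,-329.5,16]))
to([602.6,161.5,110])
```

```text
bbox (244, 168, 76, 74) rect [ 491.2 -329.6   55.7   55.1   89.9] circ [ 491.2 -329.7   28.3]
disk expected px [281.65476494 190.93473464]
t10.80 tcp [ 489.4 -328.2  157.6] ydir -0.1 shift [0.4899 0.1121 0.0479] q7 0.18 w 85.7 tilt fix rotvec [-0.14 -0.06  0.  ]
```

View pics/w4.png

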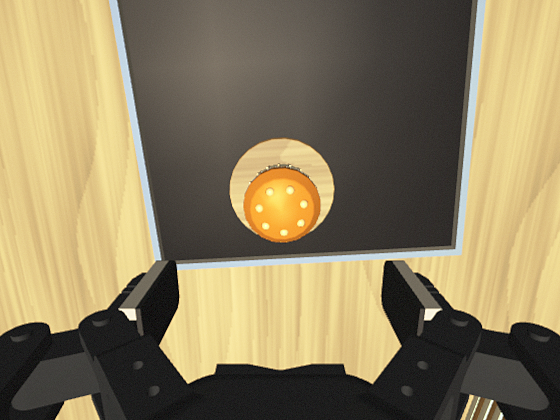

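Muffin is centred on the disc (measured 491.2,-329.6 against 491.5,-329.5). Next the bun.

Emit:
{"fn": "carry_out", "kwargs": {
  "deltas": [0, 0, 0, 0.049, 0.0113, 0.0045, -1, 0, 0, 0, 0.049, 0.0113, 0.0045, -1, 0, 0, 0, 0.049, 0.0113, 0.0045, -1, 0, 0, 0, 0.049, 0.0113, 0.0045, -1, 0, 0, 0, 0.049, 0.0113, 0.0045, -1, 0, 0, 0, 0.049, 0.0113, 0.0045, -1, 0, 0, 0, 0.049, 0.0113, 0.0045, -1, 0, 0, 0, 0.049, 0.0113, 0.0045, -1, 0, 0, 0, 0.049, 0.0113, 0.0045, -1, 0, 0, 0, 0.049, 0.0113, 0.0045, -1, 0, 0, 0, 0, 0, 0, -1, 0, 0, 0, 0, 0, 0, -1]
}}

```text
clock: 12.3
eef_pos: [603.5, 160.3, 112.1]
tool_rot: [-3.139, 0.002, 1.569]
force: [-1.1, 0.7, -0.3]
width: 85.4
gripper_force: 0.0
```

Run:
```python
from h import *
c,im=snap("w5"); to([602.6,161.5,10]); print(proj(c,[602.6,161.5,28]))
h=cv2.cvtColor(im,cv2.COLOR_BGR2HSV); h2=(h[:,:,0]<12)&(h[:,:,1]>190)
circ(im,h2,c,28,(200,130,360,330))
```

```text
t12.35 tcp [603.8 159.4 112.5] ydir -0.2 shift [ 0.0024 -0.001   0.1025] q7 -0.64 w 85.8 tilt fix rotvec [-0.14  0.12 -0.  ]
[278.46834665 208.44780202]
bbox (231, 162, 92, 92) rect [601.4 160.6  64.   63.4  44.3] circ [601.3 160.9  32.8]
```

View pics/w5.png

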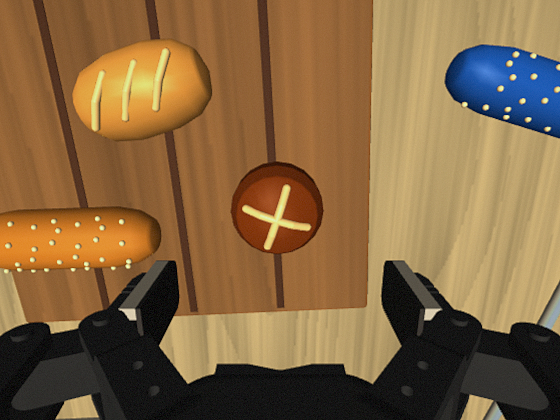

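Bun is at (277,208) in the picture, about 2 mm off the axis, and the fingers clear the stick.

Emit:
{"fn": "carry_out", "kwargs": {
  "deltas": [0, 0, 0, 0.0013, -0.0022, 0.03, -1, 0, 0, 0, 0, 0, 0.035, -1, 0, 0, 0, 0, 0, 0.03, -1, 0, 0, 0, 0, 0, 0.0075, -1, 0, 0, 0, 0, 0, 0, -1, 0, 0, 0, 0, 0, 0, 1, 0, 0, 0, 0, 0, 0, 1, 0, 0, 0, 0, 0, 0, 1, 0, 0, 0, 0, 0, 0, 1, 0, 0, 0, 0, 0, 0, 1, 0, 0, 0, 0, 0, 0, 1]
}}

```text
clock: 13.72
eef_pos: [603.4, 162.6, 13.4]
tool_rot: [3.139, -0.0, 1.568]
force: [-1.5, -1.5, 6.5]
width: 59.8
gripper_force: 64.5
```

Run:
```python
from h import *
to([601.4,160.7,110]); s=tool()[2];print(s["gripper_force"],s["force"])
```

```text
t13.72 tcp [603.4 162.6  13.4] ydir -0.2 shift [-0.0019 -0.0017 -0.0966] q7 -0.70 w 59.8 tilt fix rotvec [ 0.13 -0.01 -0.  ]
64.46864551864564 [-1.4710595  -1.47570442  6.45214202]
```

Emit:
{"fn": "carry_out", "kwargs": {
  "deltas": [0, 0, 0, 0, 0, -0.02, 1, 0, 0, 0, 0, 0, -0.04, 1, 0, 0, 0, 0, 0, -0.037, 1, 0, 0, 0, -0.04, -0.0177, 0, 1, 0, 0, 0, -0.04, -0.0177, 0, 1, 0, 0, 0, -0.04, -0.0177, 0, 1, 0, 0, 0, -0.04, -0.0177, 0, 1, 0, 0, 0, -0.04, -0.0177, 0, 1, 0, 0, 0, -0.04, -0.0177, 0, 1, 0, 0, 0, -0.04, -0.0177, 0, 1, 0, 0, 0, 0, 0, 0, 1, 0, 0, 0, 0, 0, 0, 1]
}}

```text
clock: 15.22
eef_pos: [479.0, -116.9, 109.5]
tool_rot: [3.139, -0.0, 1.568]
force: [0.9, 0.4, -1.0]
width: 59.8
gripper_force: 65.1
```

Run:
```python
from h import *
to([479.4,-118.4,19]); s=tool()[2];print(s["gripper_force"],s["force"])
```

```text
t15.22 tcp [ 479.  -116.9  109.5] ydir -0.1 shift [-0.0016  0.0002  0.0905] q7 -0.28 w 59.8 tilt fix rotvec [ 0.15 -0.   -0.  ]
65.08191282860935 [ 0.88679326  0.43032375 -1.01757143]
```

Emit:
{"fn": "carry_out", "kwargs": {
  "deltas": [0, 0, 0, -0.0016, 0.0002, 0.03, 1, 0, 0, 0, 0, 0, 0.035, 1, 0, 0, 0, 0, 0, 0.02, 1, 0, 0, 0, 0, 0, 0.005, 1, 0, 0, 0, 0, 0, 0, 1, 0, 0, 0, 0, 0, 0, 1]
}}

```text
clock: 15.98
eef_pos: [479.1, -118.5, 19.3]
tool_rot: [3.14, 0.0, 1.569]
force: [-0.8, -0.6, -1.3]
width: 59.7
gripper_force: 65.1
```

Run:
```python
from h import *
to([479.4,-118.4,18]); s=tool()[2];print(s["gripper_force"],s["force"])
```

```text
t15.97 tcp [ 479.1 -118.5   19.3] ydir -0.1 shift [0.0001 0.0003 0.0013] q7 -0.38 w 59.7 tilt fix rotvec [0.11 0.01 0.  ]
65.06872057216242 [-0.75130652 -0.56525263 -1.27392577]
```

Emit:
{"fn": "carry_out", "kwargs": {
  "deltas": [0, 0, 0, 0, 0.0003, 0.0017, 1, 0, 0, 0, 0, 0, 0, 1, 0, 0, 0, 0, 0, 0, 1, 0, 0, 0, 0, 0, 0, 0.3, 0, 0, 0, 0, 0, 0, -0.3, 0, 0, 0, 0, 0, 0, -1, 0, 0, 0, 0, 0, 0, -1, 0, 0, 0, 0, 0, -0.03, -1, 0, 0, 0, 0, 0, -0.05, -1, 0, 0, 0, 0, 0, -0.05, -1, 0, 0, 0, 0, 0, 0, -1, 0, 0, 0, 0, 0, 0, -1]
}}

```text
clock: 17.48
eef_pos: [477.8, -119.1, 146.3]
tool_rot: [-3.141, 0.0, 1.568]
force: [0.3, 0.3, -0.4]
width: 84.9
gripper_force: 0.0
```

Run:
```python
from h import *
c,im=snap("w6"); h=cv2.cvtColor(im,cv2.COLOR_BGR2HSV); h2=(h[:,:,0]<12)&(h[:,:,1]>190)
k=circ(im,h2,c,32,(200,130,360,330))
print("expected",proj(c,[479.4,-120.3,32]))
im=cv2.imread("pics/w6.png");cv2.circle(im,tuple(proj(c,[479.4,-120.3,16]).astype(int)),2,(0,255,0),-1);cv2.imwrite("pics/w6.png",im)
to([457.1,140.7,150])
```

```text
bbox (242, 159, 80, 80) rect [ 479.4 -120.2   63.4   61.3   89.8] circ [ 479.5 -120.3   32.3]
expected [281.53182631 199.97174695]
t17.52 tcp [ 477.4 -118.9  145.7] ydir -0.1 shift [ 0.2596 -0.021  -0.0042] q7 -0.24 w 85.4 tilt fix rotvec [-0.12 -0.01  0.  ]
```

View pics/w6.png

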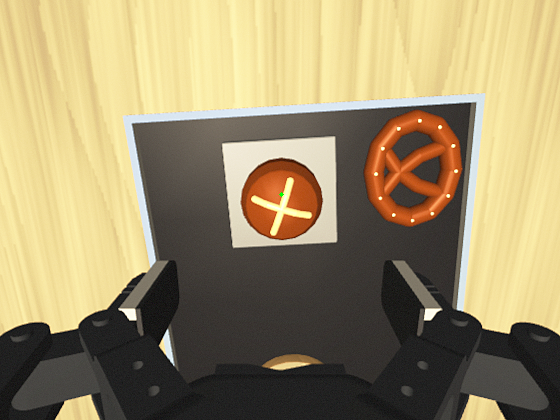

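Bun sits centred on the slate (479.4,-120.2). Next the stick, turning the gripper a quarter turn.

Emit:
{"fn": "carry_out", "kwargs": {
  "deltas": [0, 0, 0, 0.043, -0.0035, -0.001, -1, 0, 0, 0, 0.043, -0.0035, -0.001, -1, 0, 0, 0, 0.043, -0.0035, -0.001, -1, 0, 0, 0, 0.043, -0.0035, -0.001, -1, 0, 0, 0, 0.043, -0.0035, -0.001, -1, 0, 0, 0, 0.043, -0.0035, -0.001, -1, 0, 0, 10, 0, 0, 0, -1, 0, 0, 10, 0, 0, 0, -1, 0, 0, 10, 0, 0, 0, -1, 0, 0, 10, 0, 0, 0, -1, 0, 0, 10, 0, 0, 0, -1, 0, 0, 10, 0, 0, 0, -1]
}}

```text
clock: 19.02
eef_pos: [456.9, 138.9, 151.1]
tool_rot: [-3.141, 0.003, 0.516]
force: [-0.0, 0.5, -0.1]
width: 85.2
gripper_force: 0.0
```

Emit:
{"fn": "carry_out", "kwargs": {
  "deltas": [0, 0, 10, 0, 0, 0, -1, 0, 0, 10, 0, 0, 0, -1, 0, 0, 10, 0, 0, 0, -1, 0, 0, 0, 0, 0, 0, -1, 0, 0, 0, 0, 0, 0, -1]
}}

```text
clock: 19.65
eef_pos: [457.5, 139.2, 151.9]
tool_rot: [3.141, 0.002, 0.001]
force: [0.7, -0.9, -0.1]
width: 85.4
gripper_force: 0.0
```

Run:
```python
from h import *
c,im=snap("w7"); h=cv2.cvtColor(im,cv2.COLOR_BGR2HSV)
print(tool()[2]["qpos"].round(2))
k=circ(im,(h[:,:,2]>160)&(h[:,:,1]>100)&(h[:,:,0]<25),c,33,(215,60,345,330))
to([457,140.7,25],90)
```

```text
[-0.36  0.51  0.01  2.07 -0.01  0.57 -1.92]
bbox (215, 120, 130, 210) rect [426.3 139.5 179.7 113.9   0. ] circ [417.7 140.2  98.8]
t19.70 tcp [457.7 139.2 152.1] ydir -90.0 shift [-0.0005 -0.0016  0.1271] q7 -1.92 w 85.3 tilt fix rotvec [0.03 0.06 0.  ]
 wz 0.01
```

View pics/w7.png

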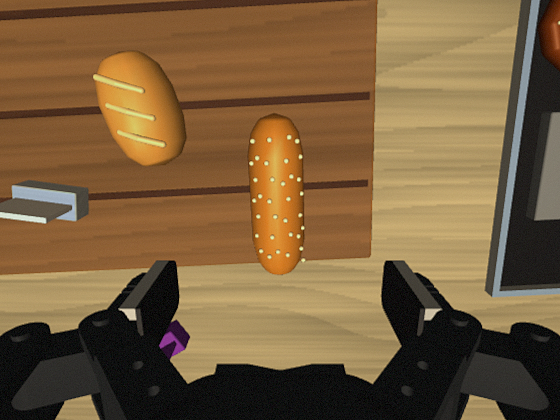

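Run:
```python
from h import *
import pickle
c=pickle.load(open("pics/w7.pkl","rb")); im=cv2.imread("pics/w7.png"); h=cv2.cvtColor(im,cv2.COLOR_BGR2HSV)
print([tuple(h[y,x]) for x,y in [(255,190),(275,200),(300,190),(240,190),(320,190),(270,120)]])
m=(h[:,:,1]>175)&(h[:,:,2]>150)
k=circ(im,m,c,33,(235,100,325,290))
pts=[]
q=np.zeros(m.shape,np.uint8);cv2.drawContours(q,[k],-1,1,-1)
for y in range(135,256,5):
    xs=np.where(q[y])[0]; a,b=onz(c,(xs[0],y),30),onz(c,(xs[-1],y),30); pts.append([*(a+b)[:2]/2, abs(a[1]-b[1])])
pts=np.array(pts); p=np.polyfit(pts[:,0],pts[:,1],1); print("angle",np.degrees(np.arctan(p[0])),"width",pts[:,2].mean())
x,y,w,hh=cv2.boundingRect(k); t=onz(c,(x+w/2,y),25); b=onz(c,(x+w/2,y+hh),25); print(t,b,"y at mid",np.polyval(p,(t[0]+b[0])/2))
```

```text
[(np.uint8(15), np.uint8(219), np.uint8(172)), (np.uint8(18), np.uint8(176), np.uint8(219)), (np.uint8(15), np.uint8(230), np.uint8(131)), (np.uint8(11), np.uint8(151), np.uint8(81)), (np.uint8(14), np.uint8(154), np.uint8(147)), (np.uint8(15), np.uint8(209), np.uint8(168))]
bbox (252, 119, 47, 155) rect [454.  142.8 125.8  35.5   0.9] circ [454.  140.8  63.1]
angle 1.0602671823049603 width 34.27736929289941
[516.47705647 142.66585131  25.        ] [386.05983544 142.96039877  25.        ] y at mid 142.4880314353236
```

Stick runs from (272,114) to (279,275) in the picture, axis about 1° from world x, centre about (455,141.5).

Emit:
{"fn": "carry_out", "kwargs": {
  "deltas": [0, 0, -1, -0.0025, -0.0023, 0.04, -1, 0, 0, 0, 0, 0, 0.045, -1, 0, 0, 0, 0, 0, 0.04, -1, 0, 0, 0, 0, 0, 0.014, -1, 0, 0, 0, 0, 0, 0, -1, 0, 0, 0, 0, 0, 0, 1, 0, 0, 0, 0, 0, 0, 1, 0, 0, 0, 0, 0, 0, 1, 0, 0, 0, 0, 0, 0, 1, 0, 0, 0, 0, 0, 0, 1, 0, 0, 0, 0, 0, 0, 1, 0, 0, 0, 0, 0, 0, 1]
}}

```text
clock: 21.2
eef_pos: [456.9, 142.0, 15.5]
tool_rot: [-3.142, -0.0, 0.016]
force: [-0.1, -0.7, 5.0]
width: 41.3
gripper_force: 60.9
```

Run:
```python
from h import *
to([485.5,-224.9,110],93.3); s=tool()[2];print(s["gripper_force"],s["force"])
```

```text
t21.20 tcp [456.9 142.   15.5] ydir -89.1 shift [ 0.0229  0.3673 -0.0945] q7 -1.99 w 41.3 tilt fix rotvec [-0.   -0.02  0.  ]
 wz -2.4
60.889034271240234 [-0.08286586 -0.66896693  5.00247376]
```

Emit:
{"fn": "carry_out", "kwargs": {
  "deltas": [0, 0, 0, 0, 0, -0.02, 1, 0, 0, 0, 0, 0, -0.04, 1, 0, 0, 0, 0, 0, -0.045, 1, 0, 0, 0, 0.0031, 0.0459, 0, 1, 0, 0, 0, 0.0031, 0.0459, 0, 1, 0, 0, 0, 0.0031, 0.0459, 0, 1, 0, 0, 0, 0.0031, 0.0459, 0, 1, 0, 0, 0, 0.0031, 0.0459, 0, 1, 0, 0, 0, 0.0031, 0.0459, 0, 1, 0, 0, 0, 0.0031, 0.0459, 0, 1, 0, 0, 0, 0.0031, 0.0459, 0, 1, 0, 0, -2.4, 0, 0, 0, 1]
}}

```text
clock: 22.7
eef_pos: [486.2, -230.0, 119.9]
tool_rot: [3.138, 0.001, 0.051]
force: [-0.4, 0.6, -0.4]
width: 41.8
gripper_force: 60.7
```

Emit:
{"fn": "carry_out", "kwargs": {
  "deltas": [0, 0, 0, 0, 0, 0, 1, 0, 0, 0, 0, 0, 0, 1]
}}

```text
clock: 22.95
eef_pos: [486.9, -223.2, 119.7]
tool_rot: [-3.141, 0.002, 0.059]
force: [0.5, 0.3, -1.5]
width: 41.7
gripper_force: 60.7
```

Run:
```python
from h import *
to([488,-224.8,10],93.3); s=tool()[2];print(s["gripper_force"],s["force"])
```

```text
t22.95 tcp [ 486.9 -223.2  119.7] ydir -86.6 shift [0.0012 0.0017 0.1097] q7 -1.29 w 41.7 tilt fix rotvec [-0.03  0.09 -0.  ]
 wz 0.09
60.702677965164185 [ 0.48891847  0.26399854 -1.48365626]
```

Emit:
{"fn": "carry_out", "kwargs": {
  "deltas": [0, 0, 0, 0.0012, 0.0017, 0.035, 1, 0, 0, 0, 0, 0, 0.04, 1, 0, 0, 0, 0, 0, 0.025, 1, 0, 0, 0, 0, 0, 0.009, 1, 0, 0, 0, 0, 0, 0, 1, 0, 0, 0, 0, 0, 0, 1]
}}

```text
clock: 23.7
eef_pos: [488.8, -226.7, 11.6]
tool_rot: [3.14, -0.0, 0.057]
force: [-0.3, -0.0, -0.9]
width: 41.7
gripper_force: 60.7
```

Run:
```python
from h import *
to([488,-224.8,8],93.3); s=tool()[2];print(s["gripper_force"],s["force"])
```

```text
t23.70 tcp [ 488.8 -226.7   11.6] ydir -86.7 shift [-0.0007 -0.0019  0.0036] q7 -1.33 w 41.7 tilt fix rotvec [ 0.07 -0.01 -0.  ]
 wz -0.01
60.7288134098053 [-0.31749042 -0.00853412 -0.94674491]
```

Emit:
{"fn": "carry_out", "kwargs": {
  "deltas": [0, 0, 0, -0.0007, -0.0015, 0.0035, 1, 0, 0, 0, 0, 0, 0, 1, 0, 0, 0, 0, 0, 0, 1, 0, 0, 0, 0, 0, 0, 0.3, 0, 0, 0, 0, 0, 0, -0.3, 0, 0, 0, 0, 0, 0, -1, 0, 0, 0, 0, 0, 0, -1, 0, 0, 0, 0, 0, -0.03, -1, 0, 0, 0, 0, 0, -0.06, -1, 0, 0, 0, 0, 0, -0.06, -1, 0, 0, 0, 0, 0, 0, -1, 0, 0, 0, 0, 0, 0, -1]
}}

```text
clock: 25.2
eef_pos: [486.8, -225.1, 156.9]
tool_rot: [3.141, 0.002, 0.057]
force: [0.5, -0.1, -0.5]
width: 85.1
gripper_force: 0.0
```

Run:
```python
from h import *
c,im=snap("w8"); h=cv2.cvtColor(im,cv2.COLOR_BGR2HSV)
m=(h[:,:,1]>130)&(h[:,:,2]>60)
k=circ(im,m,c,21,(225,60,340,300))
q=np.zeros(m.shape,np.uint8);cv2.drawContours(q,[k],-1,1,-1)
pts=[]; x,y0,w,hh=cv2.boundingRect(k)
for y in range(y0+25,y0+hh-20,5):
    xs=np.where(q[y])[0]; a,b=onz(c,(xs[0],y),22),onz(c,(xs[-1],y),22); pts.append([*(a+b)[:2]/2, abs(a[1]-b[1])])
pts=np.array(pts); p=np.polyfit(pts[:,0],pts[:,1],1); print("angle",np.degrees(np.arctan(p[0])),"width",pts[:,2].mean())
t=onz(c,(x+w/2,y0),20); b=onz(c,(x+w/2,y0+hh),20); print(t,b,"y at 485.4",np.polyval(p,485.4))
to([453.5,326.8,150],99)
```

```text
bbox (253, 112, 53, 154) rect [ 485.  -224.9  131.4   42.2    4.5] circ [ 485.  -225.5   65.8]
angle 4.540304582381746 width 40.9714413209479
[ 550.46185596 -221.037426     20.        ] [ 417.9548342  -228.58376525   20.        ] y at 485.4 -225.09834899244683
t25.25 tcp [ 486.3 -224.8  156. ] ydir -86.7 shift [-0.0013 -0.5526  0.0063] q7 -1.28 w 85.3 tilt fix rotvec [-0.03  0.21 -0.  ]
 wz -5.74
```

View pics/w8.png

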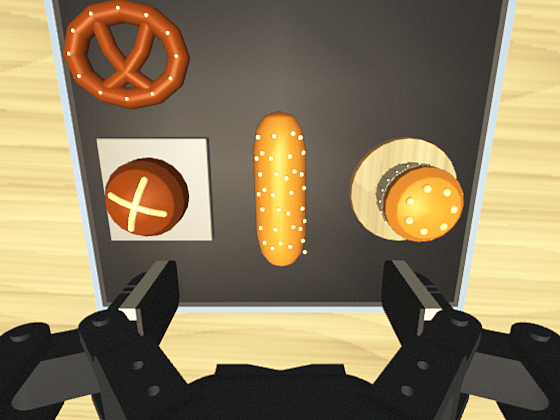

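Stick lies centred at (485,-225), tilted 4.5° against the tray's 3.3°, which is good enough. Now the holder.

Emit:
{"fn": "carry_out", "kwargs": {
  "deltas": [0, 0, 0, 0, -0.055, 0.0006, -1, 0, 0, 0, 0, -0.055, 0.0006, -1, 0, 0, 0, 0, -0.055, 0.0006, -1, 0, 0, 0, 0, -0.055, 0.0006, -1, 0, 0, 0, 0, -0.055, 0.0006, -1, 0, 0, 0, 0, -0.055, 0.0006, -1, 0, 0, 0, 0, -0.055, 0.0006, -1, 0, 0, 0, 0, -0.055, 0.0006, -1, 0, 0, 0, 0, -0.055, 0.0006, -1, 0, 0, 0, -0.001, -0.0576, 0.0006, -1, 0, 0, 5, 0, 0, 0, -1, 0, 0, 5.3, 0, 0, 0, -1]
}}

```text
clock: 26.75
eef_pos: [453.2, 326.7, 148.5]
tool_rot: [3.138, 0.005, -0.124]
force: [-0.4, 0.1, -0.7]
width: 85.5
gripper_force: 0.0
```

Emit:
{"fn": "carry_out", "kwargs": {
  "deltas": [0, 0, 0, 0, 0, 0, -1, 0, 0, 0, 0, 0, 0, -1]
}}

```text
clock: 27.0
eef_pos: [454.3, 326.0, 149.8]
tool_rot: [3.139, 0.003, -0.121]
force: [-0.4, 0.3, 0.4]
width: 85.5
gripper_force: 0.0
```

Run:
```python
from h import *
c,im=snap("w9"); h=cv2.cvtColor(im,cv2.COLOR_BGR2HSV)
print(tool()[2]["qpos"].round(2))
circ(im,(h[:,:,1]<90),c,32,(225,80,340,262))
to([453.5,326.8,14],83)
```

```text
[-0.64  0.61 -0.06  1.85  0.05  0.69 -2.41]
bbox (248, 180, 65, 37) rect [453.  326.1  50.   29.1  81.8] circ [451.  326.5  27.7]
t27.05 tcp [454.5 326.1 150.1] ydir -97.0 shift [-0.0008 -0.0008  0.1361] q7 -2.41 w 85.2 tilt fix rotvec [0.1  0.14 0.  ]
 wz 0.02
```

View pics/w9.png

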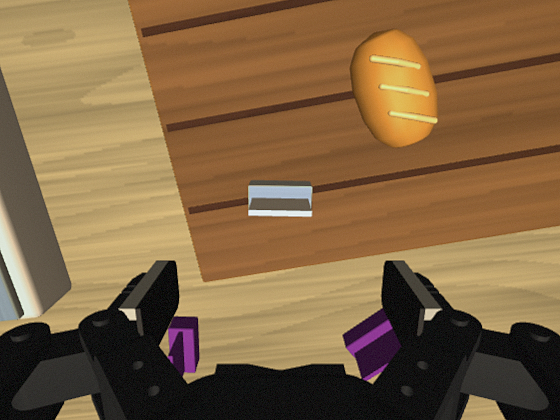

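Holder foot is centred at column 280 and square to the gripper; card faces the camera. Grasping across the 50 mm.

Emit:
{"fn": "carry_out", "kwargs": {
  "deltas": [0, 0, 0, -0.0005, -0.0005, 0.04, -1, 0, 0, 0, 0, 0, 0.045, -1, 0, 0, 0, 0, 0, 0.04, -1, 0, 0, 0, 0, 0, 0.013, -1, 0, 0, 0, 0, 0, 0, -1, 0, 0, 0, 0, 0, 0, -1]
}}

```text
clock: 27.8
eef_pos: [455.2, 327.7, 14.2]
tool_rot: [-3.14, -0.0, -0.123]
force: [0.7, 0.1, 0.3]
width: 85.3
gripper_force: 0.0
```

Run:
```python
from h import *
to([453.8,326.6,12],83)
```

```text
t27.80 tcp [455.2 327.7  14.2] ydir -97.0 shift [-0.0012  0.0013  0.0022] q7 -2.43 w 85.3 tilt fix rotvec [-0.07 -0.02  0.  ]
 wz -0.03
```

Emit:
{"fn": "carry_out", "kwargs": {
  "deltas": [0, 0, 0, -0.001, 0.001, 0.0015, -1, 0, 0, 0, 0, 0, 0, 0, 0, 0, 0, 0, 0, 0, 1, 0, 0, 0, 0, 0, 0, 1, 0, 0, 0, 0, 0, 0, 1, 0, 0, 0, 0, 0, 0, 1, 0, 0, 0, 0, 0, 0, 1, 0, 0, 0, 0, 0, 0, 1]
}}

```text
clock: 28.8
eef_pos: [453.3, 326.3, 12.1]
tool_rot: [3.141, 0.001, -0.123]
force: [-0.2, -0.0, 4.7]
width: 48.7
gripper_force: 62.7
```

Run:
```python
from h import *
th=np.radians(3.3); g=np.array([505.3,-223.7])+84*np.array([np.cos(th),np.sin(th)]); print(g)
to([g[0],g[1],120],93.3); s=tool()[2];print(s["gripper_force"],s["force"])
```

```text
[ 589.1607126  -218.86462174]
t28.80 tcp [453.3 326.3  12.1] ydir -97.0 shift [ 0.2015  0.5244 -0.108 ] q7 -2.43 w 48.7 tilt fix rotvec [0.01 0.05 0.  ]
 wz -10.34
62.701921463012695 [-0.15435065 -0.01370598  4.67316061]
```

Emit:
{"fn": "carry_out", "kwargs": {
  "deltas": [0, 0, 0, 0, 0, -0.02, 1, 0, 0, 0, 0, 0, -0.04, 1, 0, 0, 0, 0, 0, -0.048, 1, 0, 0, 0, 0.0183, 0.0476, 0, 1, 0, 0, 0, 0.0183, 0.0476, 0, 1, 0, 0, 0, 0.0183, 0.0476, 0, 1, 0, 0, 0, 0.0183, 0.0476, 0, 1, 0, 0, 0, 0.0183, 0.0476, 0, 1, 0, 0, 0, 0.0183, 0.0476, 0, 1, 0, 0, 0, 0.0183, 0.0476, 0, 1, 0, 0, 0, 0.0183, 0.0476, 0, 1, 0, 0, 0, 0.0183, 0.0476, 0, 1]
}}

```text
clock: 30.3
eef_pos: [564.3, -120.7, 119.3]
tool_rot: [3.141, 0.002, -0.123]
force: [0.5, 0.2, -1.0]
width: 48.9
gripper_force: 62.4
```

Emit:
{"fn": "carry_out", "kwargs": {
  "deltas": [0, 0, 0, 0.0183, 0.0476, 0, 1, 0, 0, 0, 0.0183, 0.0476, 0, 1, 0, 0, -5, 0, 0, 0, 1, 0, 0, -5.6, 0, 0, 0, 1, 0, 0, 0, 0, 0, 0, 1, 0, 0, 0, 0, 0, 0, 1]
}}

```text
clock: 31.05
eef_pos: [588.7, -218.0, 119.3]
tool_rot: [3.141, 0.002, 0.061]
force: [0.7, -0.1, -0.3]
width: 48.8
gripper_force: 62.5
```

Run:
```python
from h import *
to([588.7,-218.2,8],93.6); s=tool()[2];print(s["gripper_force"],s["force"],s["qpos"].round(2))
```

```text
t31.05 tcp [ 588.7 -218.   119.3] ydir -86.5 shift [0.0002 0.0002 0.1113] q7 -1.38 w 48.8 tilt fix rotvec [0.02 0.11 0.  ]
 wz -0.11
62.47700214385986 [ 0.72017564 -0.10028657 -0.34035429] [ 0.43  0.74 -0.2   1.68  0.2   0.75 -1.38]
```

Emit:
{"fn": "carry_out", "kwargs": {
  "deltas": [0, 0, 0, 0, 0, 0.035, 1, 0, 0, 0, 0, 0, 0.04, 1, 0, 0, 0, 0, 0, 0.027, 1, 0, 0, 0, 0, 0, 0.009, 1, 0, 0, 0, 0, 0, 0, 1, 0, 0, 0, 0, 0, 0, 1]
}}

```text
clock: 31.8
eef_pos: [589.8, -218.4, 9.7]
tool_rot: [3.14, -0.001, 0.062]
force: [0.5, -0.4, -0.7]
width: 48.6
gripper_force: 62.5
```

Run:
```python
from h import *
to([588.7,-218.2,4.6],93.6); s=tool()[2];print(s["gripper_force"],s["force"])
```

```text
t31.80 tcp [ 589.8 -218.4    9.7] ydir -86.4 shift [-0.0011 -0.0002  0.0051] q7 -1.41 w 48.6 tilt fix rotvec [ 0.07 -0.03 -0.  ]
 wz -0.04
62.47011065483093 [ 0.52593872 -0.36055537 -0.73801929]
```

Emit:
{"fn": "carry_out", "kwargs": {
  "deltas": [0, 0, 0, -0.0011, 0, 0.005, 1, 0, 0, 0, 0, 0, 0, 1, 0, 0, 0, 0, 0, 0, 1]
}}

```text
clock: 32.17
eef_pos: [588.5, -218.6, 4.1]
tool_rot: [3.14, -0.0, 0.062]
force: [1.1, -0.7, 2.5]
width: 48.5
gripper_force: 62.8
```

Run:
```python
from h import *
to([588.7,-218.2,4.1],93.6); s=tool()[2];print(s["gripper_force"],s["force"])
```

```text
t32.17 tcp [ 588.5 -218.6    4.1] ydir -86.4 shift [ 0.0002 -0.0004  0.    ] q7 -1.41 w 48.5 tilt fix rotvec [ 0.06 -0.01 -0.  ]
 wz -0.04
62.849557399749756 [ 1.07747124 -0.74661279  2.52704869]
```

Emit:
{"fn": "carry_out", "kwargs": {
  "deltas": [0, 0, 0, 0, 0, 0, -0.25, 0, 0, 0, 0, 0, 0, -0.5, 0, 0, 0, 0, 0, 0, -0.5, 0, 0, 0, 0, 0, 0, -0.5, 0, 0, 0, 0, 0, -0.02, -0.5, 0, 0, 0, 0, 0, -0.04, -0.5, 0, 0, 0, 0, 0, -0.06, -0.5, 0, 0, 0, 0, 0, -0.06, -1, 0, 0, 0, 0, 0, -0.03, -1, 0, 0, 0, 0, 0, 0, -1, 0, 0, 0, 0, 0, 0, -1]
}}

```text
clock: 33.55
eef_pos: [587.3, -218.0, 213.5]
tool_rot: [3.141, 0.002, 0.062]
force: [0.0, -0.2, -0.3]
width: 85.5
gripper_force: 0.0
```

Run:
```python
from h import *
c,im=snap("w10"); h=cv2.cvtColor(im,cv2.COLOR_BGR2HSV)
print("exp foot centre z24",proj(c,[589.2,-218.2,24]),"card top",proj(c,[589.2,-218.2,56])); to([588.7,-218.2,4])
cv2.imwrite("pics/s10.png",cv2.resize(ctrl.get_image("scene")[130:290,60:300,::-1],None,fx=3,fy=3,interpolation=cv2.INTER_CUBIC))
m=((h[:,:,1]<110)&(h[:,:,2]>120)); circ(im,m,c,24,(240,120,320,262))
```

```text
exp foot centre z24 [280.24430779 175.8095147 ] card top [280.31265179 183.24172388]
t33.60 tcp [ 587.  -217.9  212.7] ydir -86.4 shift [0.0023 0.0004 0.2087] q7 -1.35 w 85.6 tilt fix rotvec [-0.01  0.19 -0.  ]
bbox (255, 166, 52, 25) rect [ 586.9 -218.5   24.    50.3    3.6] circ [ 586.9 -218.4   27.3]
```

View pics/w10.png

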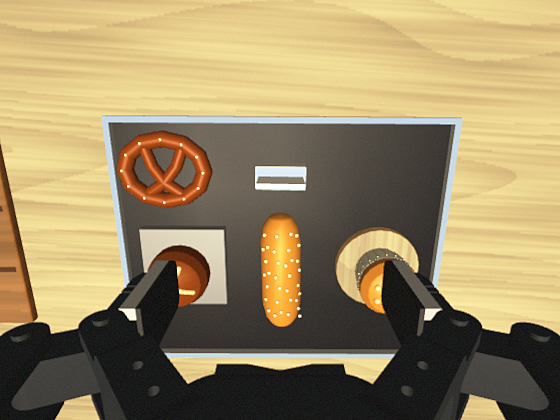

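View pics/s10.png

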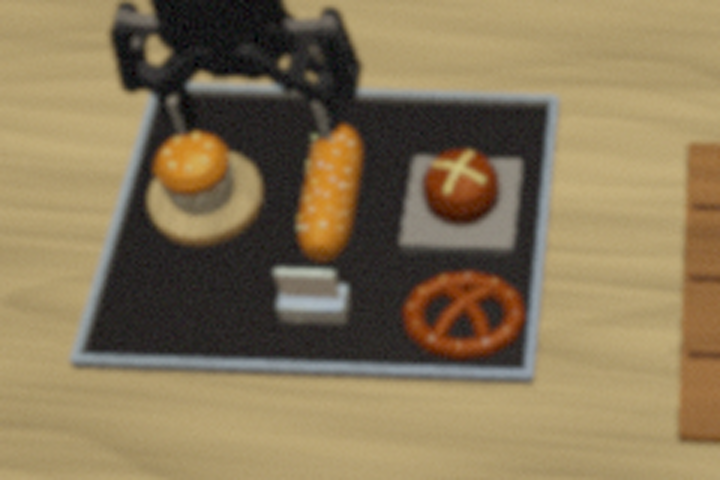

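The pictures show everything standing: foot at (281,178), 24x50 mm, square to the tray, upright; stick, muffin, bun and pretzel are undisturbed.

```bash
python3 -c "
from cell import ctrl; print(ctrl.finish_job())"
```

```text
the job is handed in; nothing more can be done
None
```

The job is handed in: the muffin and bun measure centred on their boards, the stick lies midway about 1° off straight, and the card holder stands upright about 2.5 cm beyond it with its card crosswise, after about 34 s of robot time; the pretzel and roll were left alone.

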